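# Caliper a round pine blank

## Robot

A 6-joint arm with a two-finger parallel gripper is mounted at the origin on the work surface. World frame = base frame: x ahead of the robot, y to its left, z up, the work surface at z = 0. Lengths are in mm, angles in rad, forces in N, time in s.
With the tool pointing down it reaches from about 350 to 875 mm from the base axis. Payload 4.2 kg.
Tool frame: the origin (TCP) lies between the finger pads; the fingertips stand 11 mm ahead of it and the grasp point (between the pads) lies 8 mm behind it; z points along the fingers, y is the direction in which the jaws open and shut (so a half turn about z gives the same grasp; the last joint's range is limited). The gripper opens to 85 mm and grips with 20 to 120 N. Pads are 22 mm wide; open, the fingers measure 114 mm over their backs; the gripper's body (76 mm by 85 mm) begins 54 mm behind the grasp point. The pads swing forward as they close: fully open they stand 13 mm farther back than shut.
Start: joints at [1.595, 0.385, 0.008, 0, -1.194, -0.259], TCP at [145.374, 607.837, 242.312] pointing down, gripper open.
Joint ranges: [-3.14, 3.14], [-1.21, 2.06], [-1.07, 1.41], [-3.16, 2.05], [-2.99, -0.16], [-3.1, 3.1]. Speed limits (rad/s): [2.79, 2.79, 3.14, 3.14, 3.14, 3.14].

## Interface

Orientations are given as a unit quaternion [x, y, z, w].
In Python, from bench import * gives the robot as it stands. The module is installed in compiled form; this text tells all that it offers.
- The arm moves only by the tool drive_tool, never from a script. Its argument "increments" is a list of rows, each a list of 3 entries, a list of its own where there are three numbers: the gripper command: -1 is shut, 1 is fully open, values between are in proportion, then the shift along the tool's x, y, z scaled (see below), then the turn about the tool's z scaled (see below). In form: [[hand, [tx, ty, tz], turn], ...]. A call has 1 to 20 rows; each row shifts and turns the commanded pose from where the row before left it, along the tool's axes as they then stand; what a row does not reach is not made up. The controller multiplies each number of a shift by 0.3 m and each number of a turn by 2 rad. A row lasts 1/8 s, in which the tool goes at most 62.5 mm and 10.7 degrees, less where a joint would pass 70% of its speed; a pose out of reach is approached as far as the arm can. A call with a number of a shift or a turn outside -1 to 1 is refused whole. A call with a gripper value outside its range is refused whole. The fingers move at their own pace and stop on an object; the grip force is fixed at half the most. Time passes only in rows, so rows that do not move let the fingers close. It gives the time, the measured TCP pose, the force and the opening at its end, in the units of the state.
- read_state(): the state, without advancing time (a new reading comes with each control period).
- get_image(name): name is "scene" or "top"; returns the picture (420x560x3 uint8, red, green, blue); there is no depth.
- calibration(name): a dict with "fovy" (degrees; the focal length in pixels is half the picture's height over the tangent of half this angle, whatever the lens; pixels are square), "cx", "cy" (the principal point, pixels), "k1" (the pictures are not rectified: a ray, as slopes to the right and down, at radius r is drawn at 1 + k1 r^2 times it, then the intrinsics apply), "R" (3x3) and "t" (3): a world point X has camera coordinates R X + t. Camera axes: x right, y down, z forward; pixel columns grow to the right and rows downward; lengths in mm; the calibration is good to about 2 mm. A picture is of the moment at which its call begins. calibration takes no time and is no camera call.
- job_done(): hands the job in, once; it reports no verdict.
The state is a dict: "clock": time; "joints": joint angles; "joint_vel": joint speeds; "joint_efforts": joint torques, N m; "position": TCP position; "ee_rot": TCP orientation; "contact_force": force on the tool from outside, world axes, zero at the start; "wrist_torque": the same for the moment, N m; "gripper_width": finger opening in mm.
Only numpy, scipy, OpenCV 4.12 (cv2) and the standard library are available. Lean on these libraries where they do the work, as an engineer would, in place of code of your own. Each camera call takes 0.05 s, during which the arm holds its last target.

## Task

Stand the thick round pine blank on the caliper's board between its two open jaws, let go of it, then slide the moving jaw gently shut until it presses the blank against the fixed jaw. Leave the blank standing upright, lightly held between the shut jaws, without forcing them.

Things in the scene. Friction and masses are not known exactly. Their poses are not given: they have to be found in the camera images.
- blank: Thick round pale pine offcut standing on the table: diameter 44 mm, 60 mm tall, about 50 g. Origin: centre of its underside, z up its axis. Not wanted: a thin round dowel (diameter 26 mm) and a square post (40 x 40 mm), both pine and 60 mm tall, standing at least 90 mm away centre to centre, and a roll of tape lying flat.
- gauge: Bench caliper, fixed: plywood board 150 (x) by 300 (y) by 12 mm thick; origin centre of its underside, z up. Steel beam along y at x = +50 mm. Fixed jaw spans x -46 to +64 mm, its face at y = -60 mm looking to +y, top at z = 30 mm. The blank stands on the board (z = 12 mm) between the jaws, centre at x -40 to 0 mm. Beam and slider blocks: x above 33 mm, up to z = 32 mm.
- moving_jaw: Sliding jaw, as long and high as the fixed one, with an upright aluminium thumb post, diameter 20 mm, to pinch or push. Axes as the gauge's. Origin on the beam (gauge x = 50, z = 12 mm) in the plane of the jaw's face, which looks to -y. Post axis at x = 0, y = +19 mm from it, rising from z = 20 to 70 mm above it (top 82 mm above the table).
- slider (a joint): Slide of the moving jaw along the gauge's y: the gap between the jaw faces in m, 0 shut, at most 0.135; 0.095 to 0.125 at the start. It takes about 1 N to slide, has no spring and stays where it is left. Shut on the blank it reads about 0.044.
Things that resemble listed ones, but are neither listed nor needed, are in the scene too. What is shaped like the blank but green is not meant.

How it is judged (in metres and radians):
On the way, in this order (a step that is already met when the one before it is completed fails the run):
1. the blank stands upright on the board between the jaws, let go, with the jaws still open (gap over 55 mm) (x of blank in the frame of gauge between -0.05 and 0.015 m and y of blank in the frame of gauge above -0.045 m and y of blank in the frame of moving_jaw below -0.015 m and z of blank in the frame of gauge below 0.017 m and angle between blank's own z axis and vertical below 0.17 rad and contact force between the fingers and blank below 0.1 N and value of joint slider above 0.055 m), for 0.1 s.
2. the moving jaw presses on the blank with more than 1.5 N, the gap being under 48 mm and the robot not touching the blank (contact force between moving_jaw and blank above 1.5 N and value of joint slider below 0.048 m and contact force between the fingers and blank below 0.1 N), for 0.1 s.
At the end, for the whole second after the job is handed in: The blank stands at rest on the caliper's board, upright within 10 degrees, between the jaws (its centre at gauge x between -50 and +15 mm and 15 to 29 mm from the fixed jaw's face), and the jaws are shut on it: gap between 40 and 48 mm (value of joint slider between 0.04 and 0.048 m and x of blank in the frame of gauge between -0.05 and 0.015 m and y of blank in the frame of gauge between -0.045 and -0.031 m and z of blank in the frame of gauge below 0.017 m and angle between blank's own z axis and vertical below 0.17 rad and linear speed of blank below 0.02 m/s); the robot touches nothing.
It fails at once if the moving jaw is forced onto the blank with more than 60 N (contact force between moving_jaw and blank above 60 N).
It also fails if it takes over 48 s, if anything falls off the work surface, if the arm or the gripper's body presses on something with over 40 N, if the wrist force passes 120 N, or if a joint passes its speed limit or range.

## Working session

There is one attempt and no reset: what is moved stays moved. The work goes in short steps, Python scripts to look and compute and a tool call to move; the robot and the scene stay as the last step left them, time stands still between calls to the robot, and variables do not carry over. Pictures are saved under pics/ and viewed, and the job is handed in when it is done.

Besides the shell and the picture viewer there is one more tool, called after "Emit:" as a command line: name --argument value ..., lists and objects as JSON in quotes. drive_tool: Moves the arm, as the interface text tells. Shifts and turns lie within -1 to 1; 1 stands for 0.3 m of shift or 2 rad of turn. Its arguments: {"type":"object","properties":{"increments":{"type":"array"}},"required":["increments"]}

```bash
mkdir -p pics; cat > h.py <<'E'
from bench import *
import numpy as np, cv2
def K(n):
    c=calibration(n); f=210/np.tan(np.radians(c["fovy"])/2); return c,f
def ray(n,u,v):
    c,f=K(n); q=np.array([(u-c["cx"])/f,(v-c["cy"])/f]); p=q.copy()
    for _ in range(30): p=q/(1+c["k1"]*(p@p))
    R=np.array(c["R"]);t=np.array(c["t"]); return -R.T@t, R.T@np.array([p[0],p[1],1])
def onz(n,u,v,z):
    o,d=ray(n,u,v); return o+d*(z-o[2])/d[2]
def proj(n,X):
    c,f=K(n); x=np.array(c["R"])@np.array(X,float)+np.array(c["t"]); p=x[:2]/x[2]; p=p*(1+c["k1"]*(p@p)); return np.array([c["cx"],c["cy"]])+f*p
def snap(n,f):
    im=get_image(n)[:,:,::-1]; cv2.imwrite("pics/"+f,im); return im
E
python3 - <<'E'
from h import *
snap("top","top0.png");snap("scene","scene0.png")
print(read_state())
for n in("top","scene"):
    c=calibration(n);print(n,c,-np.array(c["R"]).T@np.array(c["t"]))
E
```

```text
{'clock': 0.1, 'joints': array([ 1.59457703e+00,  3.85497627e-01,  6.73540606e-03, -4.21694823e-04,
       -1.19396714e+00, -2.58557194e-01]), 'joint_vel': array([-7.69028376e-04, -2.37731910e-03,  2.62089423e-03,  3.59731211e-03,
        1.83648670e-04,  1.41569138e-05]), 'joint_efforts': array([ 6.23698998e-04, -3.93317020e+01,  1.88930118e+01,  4.19797495e+00,
       -2.59114575e-03,  1.61173496e-06]), 'position': array([145.28643377, 607.36527235, 241.31146039]), 'ee_rot': array([ 9.93108314e-01, -1.17196011e-01, -5.80397372e-05,  9.84474459e-04]), 'contact_force': array([-0.66938237, -0.48078668, -0.51834038]), 'wrist_torque': array([-0.06458137,  0.00206432,  0.04592489]), 'gripper_width': 85.42430173685831}
top {'fovy': 43.40147826622108, 'cx': 278.78584235215243, 'cy': 200.6151815529469, 'k1': 0.05847211767354758, 'R': array([[-0.01253629, -0.9998453 ,  0.01233773],
       [-0.98155669,  0.0099512 , -0.19091214],
       [ 0.19075984, -0.01450351, -0.98152959]]), 't': array([  38.30371546,  568.99094557, 1001.67153745])} [ 367.89835594   47.16340224 1091.32495292]
scene {'fovy': 50.48675711977564, 'cx': 272.96481949678656, 'cy': 213.44031497779818, 'k1': -0.06484509975354602, 'R': array([[-0.30618922,  0.95196499, -0.00328987],
       [ 0.78502436,  0.25053669, -0.56654048],
       [-0.53850247, -0.17605122, -0.82402734]]), 't': array([ 120.4780993 , -443.711997  , 1324.84800803])} [1098.647746    229.71631158  840.72653074]
```

View pics/top0.png

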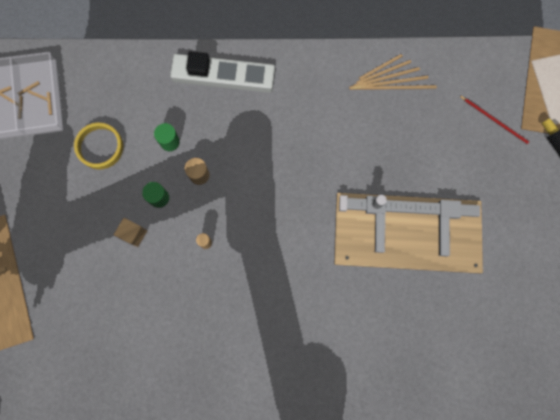

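View pics/scene0.png

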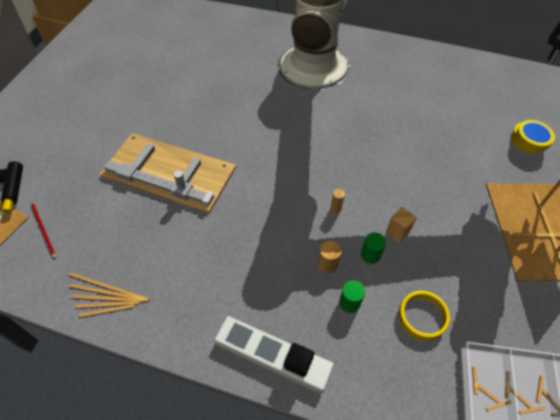

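```bash
python3 - <<'E'
from h import *
a=cv2.imread("pics/top0.png");b=cv2.imread("pics/scene0.png")
cv2.imwrite("pics/c1.png",cv2.resize(a[180:285,325:495],None,fx=4.6,fy=4.6,interpolation=cv2.INTER_CUBIC))
cv2.imwrite("pics/c2.png",cv2.resize(b[125:220,90:245],None,fx=5,fy=5,interpolation=cv2.INTER_CUBIC))
cv2.imwrite("pics/c3.png",np.hstack([cv2.resize(a[150:190,175:220],None,fx=8,fy=8,interpolation=cv2.INTER_CUBIC),cv2.resize(b[235:275,310:355],None,fx=8,fy=8,interpolation=cv2.INTER_CUBIC)]))
for n,im in(("top",a),("scene",b)):
    h=cv2.cvtColor(im,cv2.COLOR_BGR2HSV)
    m=cv2.inRange(h,(5,70,50),(25,255,255))
    cs,_=cv2.findContours(m,cv2.RETR_EXTERNAL,cv2.CHAIN_APPROX_NONE)
    for c in cs:
        if cv2.contourArea(c)>60: print(n,cv2.boundingRect(c),cv2.contourArea(c),np.round(cv2.minAreaRect(c)[0],1),np.round(cv2.boxPoints(cv2.minAreaRect(c)),1).tolist() if cv2.contourArea(c)>2500 else '')
E
```

```text
top (196, 233, 15, 15) 147.0 [203. 240.] 
top (114, 218, 32, 28) 466.5 [129.9 231.7] 
top (0, 215, 33, 135) 2472.5 [ 16. 282.] 
top (387, 196, 53, 6) 109.5 [413.  198.5] 
top (335, 193, 147, 80) 6773.5 [409.  232.6] [[332.79998779296875, 263.6000061035156], [337.1000061035156, 192.8000030517578], [485.20001220703125, 201.60000610351562], [481.0, 272.5]]
top (185, 158, 24, 26) 433.0 [196.2 170.6] 
top (73, 122, 50, 48) 1771.5 [ 98.3 145.8] 
top (20, 82, 32, 32) 99.0 [40.3 95.6] 
top (350, 55, 86, 34) 741.0 [392.5  71.5] 
top (522, 27, 38, 108) 1955.0 [540.5  80.5] 
scene (516, 393, 29, 21) 150.0 [530.1 401.3] 
scene (536, 376, 24, 34) 147.5 [543.4 395.8] 
scene (472, 366, 38, 45) 243.5 [484.  391.5] 
scene (398, 293, 53, 49) 1894.5 [423.7 317.2] 
scene (68, 272, 82, 46) 1249.5 [103.  303.5] 
scene (317, 240, 25, 33) 579.0 [328.4 256.3] 
scene (387, 208, 29, 34) 572.0 [400.1 224.2] 
scene (0, 198, 28, 47) 683.0 [ 13.5 221. ] 
scene (331, 189, 14, 25) 218.0 [337.4 200.9] 
scene (486, 180, 74, 101) 5561.0 [522.5 230. ] [[486.0, 180.0], [559.0, 180.0], [559.0, 280.0], [486.0, 280.0]]
scene (100, 133, 136, 80) 3884.5 [167.2 170.4] [[98.5, 176.5], [115.9000015258789, 124.30000305175781], [235.89999389648438, 164.3000030517578], [218.5, 216.5]]
scene (511, 130, 44, 24) 336.5 [531.  143.7] 
scene (302, 0, 22, 6) 69.5 [312.5   2.5] 
scene (32, 0, 60, 45) 1389.0 [61.5 22. ]
```

View pics/c1.png

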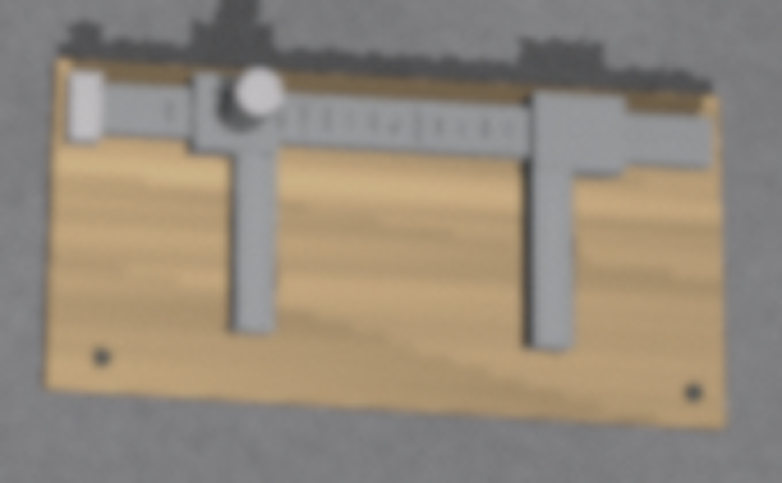

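View pics/c2.png

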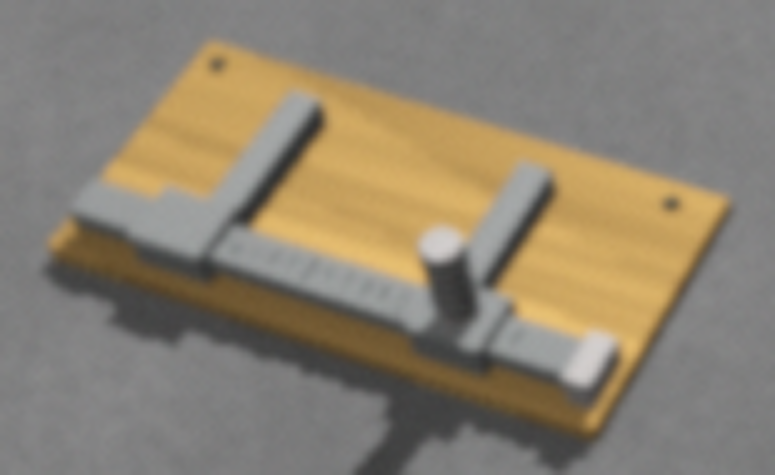

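View pics/c3.png

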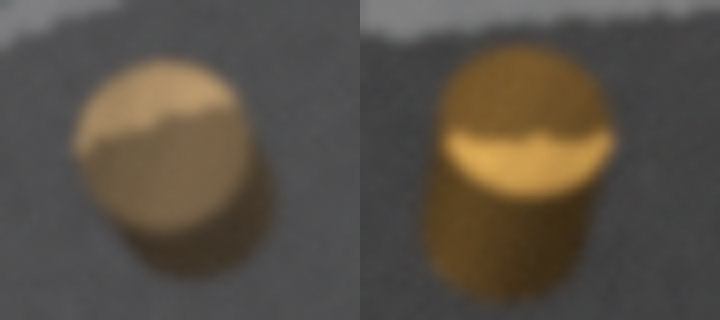

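```bash
python3 - <<'E'
from h import *
def c1(x,y): return (x+.5)/4.6-.5+325,(y+.5)/4.6-.5+180
def c2(x,y): return (x+.5)/5-.5+90,(y+.5)/5-.5+125
p1=onz("top",194.9,167.8,60);p2=onz("scene",330.3,249.6,60);print("blank",p1,p2)
print("dowel",onz("top",203,240,50),"post",onz("top",128,231,50))
P=[onz("top",*c1(*q),12)[:2] for q in[(57,57),(718,92),(725,428),(45,388)]]
for p in P: print(p)
print("c",np.mean(P,0))
for a,b in((0,1),(3,2),(3,0),(2,1)):
    d=P[a]-P[b] if b in(1,2) and a in(0,3) else P[b]-P[a]; print(a,b,np.linalg.norm(d),np.degrees(np.arctan2(d[1],d[0])))
S=[onz("scene",*c2(*q),12)[:2] for q in[(212,40),(732,203)]]
print("scene inner corners",S)
print("post", onz("top",*c1(260,92),82),onz("scene",*c2(441,244),82))
print("movjaw tip R, root",onz("top",*c1(276,330),30),onz("top",*c1(276,155),30))
print("fixed tip L, root",onz("top",*c1(531,348),30),onz("top",*c1(531,165),30))
print("scene mov", onz("scene",*c2(520,165),30), "fixed inner tip", onz("scene",*c2(322,103),30))
E
```

```text
blank [637.16855031 199.53583832  60.        ] [637.53089216 200.1640398   60.        ]
dowel [492.55037494 182.47036993  50.        ] post [512.267456   329.84625695  50.        ]
[594.7884616  -90.79714152]
[ 575.54226697 -388.22109611]
[ 425.22086529 -377.99724432]
[445.14663823 -80.35452919]
c [ 510.17455802 -234.34250279]
0 1 298.0460111590952 86.29757320854561
3 2 298.3089376823438 86.170033102862
3 0 150.00574473606304 -3.9918600074982136
2 1 150.66867939309574 -3.8908818648872825
scene inner corners [array([ 425.18920545, -376.22629852]), array([448.34960163, -77.19912737])]
post [ 564.03612711 -167.3467064    82.        ] [ 564.47046141 -166.01915894   82.        ]
movjaw tip R, root [ 468.09166262 -180.01186482   30.        ] [ 545.61038624 -184.06094244   30.        ]
fixed tip L, root [ 459.31390056 -290.35329358   30.        ] [ 540.03343001 -296.25465951   30.        ]
scene mov [ 470.81779295 -177.39361005   30.        ] fixed inner tip [ 462.62998058 -288.73786229   30.        ]
```

Emit:
drive_tool --increments '[[1,[0,0,0],-0.084],[1,[0,0,0],0]]'

```text
clock: 0.35
position: [145.3, 607.6, 241.8]
ee_rot: [0.999, -0.034, -0.0, 0.001]
contact_force: [0.0, 0.2, -0.2]
gripper_width: 85.4
```

```bash
cat >> h.py <<'E'
from scipy.spatial.transform import Rotation as Ro
def togo(t):
    s=read_state(); r=Ro.from_quat(s["ee_rot"]); d=np.array(t)-s["position"]
    x=r.as_matrix()[:,0]; print("t",s["clock"],"pos",s["position"].round(1),"yaw",np.degrees(np.arctan2(x[1],x[0])).round(2),"F",s["contact_force"].round(1),"w",s["gripper_width"].round(1),"tool mm",(r.inv().apply(d)).round(1),"scaled",(r.inv().apply(d)/300).round(4))
def gauge(x,y,z,c=(511,-233.5),a=-3.85):
    a=np.radians(a); return [c[0]+x*np.cos(a)-y*np.sin(a),c[1]+x*np.sin(a)+y*np.cos(a),z]
E
python3 -c "
from h import *
togo([637.3,199.8,130])"
```

```text
Traceback (most recent call last):
  File "h.py", line 18, in togo
    x=r.as_matrix()[:,0]; print("t",s["clock"],"pos",s["position"].round(1),"yaw",np.degrees(np.arctan2(x[1],x[0])).round(2),"F",s["contact_force"].round(1),"w",s["gripper_width"].round(1),"tool mm",(r.inv().apply(d)).round(1),"scaled",(r.inv().apply(d)/300).round(4))
                                                                                                                                                                 ^^^^^^^^^^^^^^^^^^^^^^^^
AttributeError: 'float' object has no attribute 'round'
```

```bash
sed -i 's/s\["gripper_width"\].round(1)/round(s["gripper_width"],1)/' h.py
python3 -c "
from h import *
togo([637.3,199.8,130])"
```

```text
t 0.35 pos [145.3 607.6 241.8] yaw -3.94 F [ 0.   0.2 -0.2] w 85.4 tool mm [518.8 372.9 112.1] scaled [1.7295 1.2429 0.3737]
```

Emit:
drive_tool --increments '[[1,[0.1,0.07,0.02],0],[1,[0.12,0.09,0.02],0],[1,[0.12,0.09,0.03],0],[1,[0.12,0.09,0.03],0],[1,[0.12,0.09,0.03],0],[1,[0.12,0.09,0.03],0],[1,[0.12,0.09,0.03],0],[1,[0.12,0.09,0.03],0],[1,[0.12,0.09,0.03],0],[1,[0.12,0.09,0.03],0],[1,[0.12,0.09,0.03],0],[1,[0.12,0.08,0.02],0],[1,[0.12,0.08,0.02],0],[1,[0.12,0.07,0.02],0],[1,[0.07,0.05,0.01],0],[1,[0,0,0],0],[1,[0,0,0],0]]'

```text
clock: 2.48
position: [637.8, 199.1, 128.0]
ee_rot: [0.999, -0.034, -0.0, 0.0]
contact_force: [-0.1, -0.1, 0.6]
gripper_width: 85.5
```

```bash
python3 -c "
from h import *
togo([637.3,199.8,34])"
```

```text
t 2.475 pos [637.8 199.1 128. ] yaw -3.91 F [-0.1 -0.1  0.6] w 85.5 tool mm [-0.4 -0.6 94. ] scaled [-0.0015 -0.0022  0.3135]
```

Emit:
drive_tool --increments '[[1,[0,-0.002,0.1],0],[1,[0,0,0.1],0],[1,[0,0,0.07],0],[1,[0,0,0.04],0],[1,[0,0,0],0],[-1,[0,0,0],0],[-1,[0,0,0],0],[-1,[0,0,0],0],[-1,[0,0,0],0],[-1,[0,0,0],0],[-1,[0,0,0],0],[-1,[0,0,0],0]]'

```text
clock: 3.98
position: [639.0, 200.0, 36.6]
ee_rot: [0.999, -0.033, 0.001, -0.0]
contact_force: [0.7, 0.6, 5.4]
gripper_width: 43.0
```

```bash
python3 -c "
from h import *
togo(gauge(-20,-33,130)); snap('scene','s1.png'); snap('top','t1.png')"
```

```text
t 3.975 pos [639.  200.   36.6] yaw -3.81 F [0.7 0.6 5.4] w 43.0 tool mm [-118.8  474.   -94.1] scaled [-0.3961  1.5799 -0.3136]
```

View pics/s1.png

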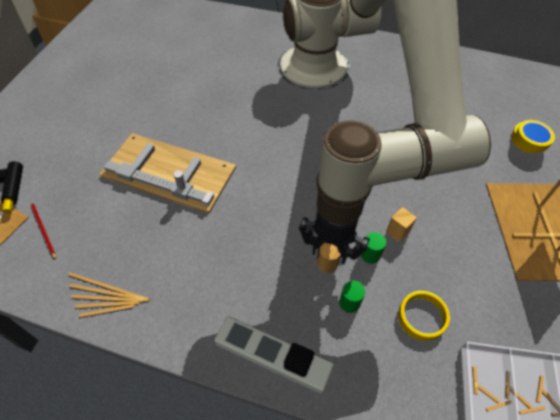

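The gripper is on the blank (scene about (328,258), opening 43 mm). Lift and carry next.

Emit:
drive_tool --increments '[[-1,[0,0,-0.06],0],[-1,[0,0,-0.12],0],[-1,[0,0,-0.14],0],[-1,[-0.02,0.08,0],0],[-1,[-0.03,0.13,0],0],[-1,[-0.03,0.14,0],0],[-1,[-0.04,0.15,0],0],[-1,[-0.04,0.15,0],0],[-1,[-0.04,0.15,0],0],[-1,[-0.04,0.15,0],0],[-1,[-0.04,0.15,0],0],[-1,[-0.03,0.14,0],0],[-1,[-0.03,0.14,0],0],[-1,[-0.03,0.1,0],0],[-1,[-0.03,0.1,0],0],[-1,[0,0,0],0],[-1,[0,0,0],0],[-1,[0,0,0],0]]'

```text
clock: 6.32
position: [487.1, -264.5, 131.5]
ee_rot: [0.999, -0.033, 0.0, -0.0]
contact_force: [-0.1, -0.4, -0.2]
gripper_width: 42.6
```

```bash
python3 -c "
from h import *
togo(gauge(-20,-33,49)); snap('scene','s2.png'); a=snap('top','t2.png')
b=cv2.imread('pics/s2.png')
cv2.imwrite('pics/c5.png',cv2.resize(b[60:220,70:270],None,fx=3.7,fy=3.7,interpolation=cv2.INTER_CUBIC))"
```

```text
t 6.325 pos [ 487.1 -264.5  131.5] yaw -3.76 F [-0.1 -0.4 -0.2] w 42.6 tool mm [ 1.7  0.4 82.5] scaled [0.0057 0.0015 0.2749]
```

View pics/c5.png

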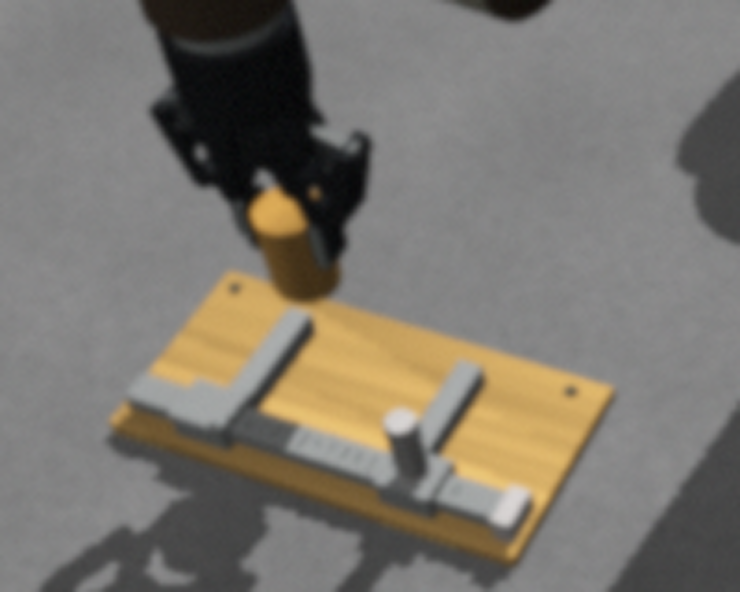

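View pics/t2.png

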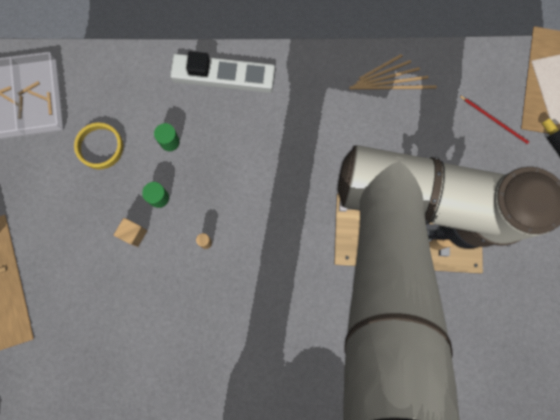

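```bash
python3 -c "
from h import *
for z in (95,155):
  for ph in np.radians([0,90,180,270]):
    print(z,((proj('scene',[487.1+22*np.cos(ph),-264.5+22*np.sin(ph),z])-[70,60]+.5)*3.7).round(0))
b=cv2.imread('pics/s2.png')
cv2.imwrite('pics/c6.png',cv2.resize(b[95:150,125:175],None,fx=10,fy=10,interpolation=cv2.INTER_CUBIC))"
```

```text
95 [291. 306.]
95 [338. 289.]
95 [323. 258.]
95 [276. 274.]
155 [268. 236.]
155 [318. 218.]
155 [302. 187.]
155 [253. 204.]
```

View pics/c6.png

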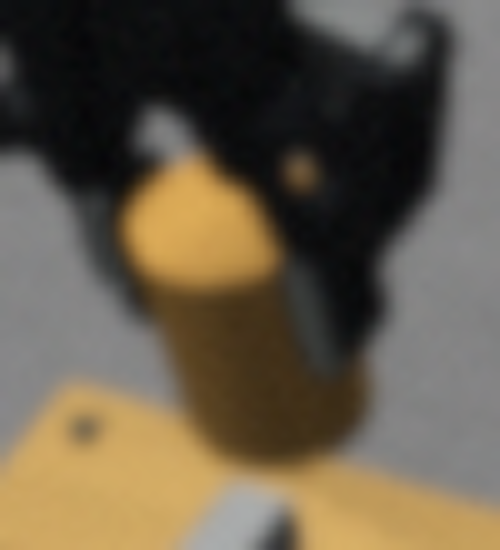

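Emit:
drive_tool --increments '[[-1,[0.005,0.001,0.06],0],[-1,[0,0,0.08],0],[-1,[0,0,0.06],0],[-1,[0,0,0.04],0],[-1,[0,0,0.02],0],[-1,[0,0,0],0],[-1,[0,0,0],0]]'

```text
clock: 7.3
position: [488.9, -265.8, 54.0]
ee_rot: [0.999, -0.033, 0.001, 0.0]
contact_force: [0.4, -0.3, -0.9]
gripper_width: 42.8
```

```bash
python3 -c "
from h import *
togo(gauge(-20,-33,48.6))"
```

```text
t 7.3 pos [ 488.9 -265.8   54. ] yaw -3.82 F [ 0.4 -0.3 -0.9] w 42.8 tool mm [-0.1 -0.7  5.4] scaled [-0.0003 -0.0025  0.018 ]
```

Emit:
drive_tool --increments '[[-1,[0,-0.002,0.007],0],[-1,[0,0,0.005],0],[-1,[0,0,0.003],0],[-1,[0,0,0],0],[-1,[0,0,0],0]]'

```text
clock: 7.92
position: [488.4, -265.1, 48.8]
ee_rot: [0.999, -0.033, 0.0, 0.0]
contact_force: [-0.2, 0.0, -0.9]
gripper_width: 43.0
```

Emit:
drive_tool --increments '[[-1,[0,0,0.003],0],[-1,[0,0,0],0],[-1,[0,0,0],0]]'

```text
clock: 8.3
position: [488.5, -265.2, 48.6]
ee_rot: [0.999, -0.033, 0.0, 0.0]
contact_force: [-1.9, 1.7, 5.0]
gripper_width: 42.5
```

Emit:
drive_tool --increments '[[0.2,[0,0,0],0],[0.6,[0,0,0],0],[1,[0,0,0],0],[1,[0,0,0],0],[1,[0,0,0],0],[1,[0,0,0],0],[1,[0,0,-0.03],0],[1,[0,0,-0.08],0],[1,[0,0,-0.12],0],[1,[0,0,-0.12],0],[1,[0,0,0],0]]'

```text
clock: 9.68
position: [490.4, -265.8, 157.0]
ee_rot: [0.999, -0.033, 0.004, 0.001]
contact_force: [0.4, 1.1, -0.2]
gripper_width: 85.9
```

```bash
python3 -c "
from h import *
togo(gauge(50,105,150)); a=snap('scene','s3.png')
cv2.imwrite('pics/c7.png',cv2.resize(a[60:220,70:270],None,fx=3.7,fy=3.7,interpolation=cv2.INTER_CUBIC))"
```

```text
t 9.675 pos [ 490.4 -265.8  157. ] yaw -3.79 F [ 0.4  1.1 -0.2] w 85.9 tool mm [  68.5 -138.5    7.3] scaled [ 0.2282 -0.4617  0.0242]
```

View pics/c7.png

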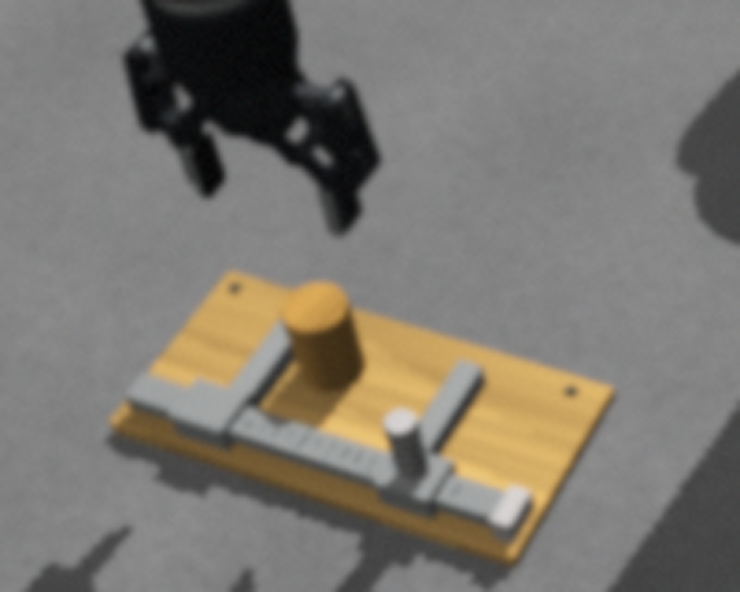

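The blank stands upright on the board beside the fixed jaw (crop base about (335,380)), with the gripper clear. Next I move behind the thumb post with the fingers shut.

Emit:
drive_tool --increments '[[-1,[0.03,-0.06,0],0],[-1,[0.06,-0.12,0],0],[-1,[0.06,-0.12,0],0],[-1,[0.05,-0.12,0],0],[-1,[0.02,-0.07,0],0],[-1,[0,0,0],0],[-1,[0,0,0],0],[-1,[0,0,0],0]]'

```text
clock: 10.72
position: [563.5, -123.6, 152.8]
ee_rot: [0.999, -0.034, -0.0, 0.0]
contact_force: [0.5, 0.3, -0.3]
gripper_width: 0.0
```

```bash
python3 -c "
from h import *
togo(gauge(50,115,60))"
```

```text
t 10.725 pos [ 563.5 -123.6  152.8] yaw -3.9 F [ 0.5  0.3 -0.3] w 0.0 tool mm [ 5.  -1.9 92.8] scaled [ 0.0167 -0.0062  0.3094]
```

Emit:
drive_tool --increments '[[-1,[0.014,-0.008,0.08],0],[-1,[0,0,0.1],0],[-1,[0,0,0.09],0],[-1,[0,0,0.04],0],[-1,[0,0,0],0],[-1,[0,0,0],0]]'

```text
clock: 11.48
position: [569.2, -121.0, 61.1]
ee_rot: [0.999, -0.033, 0.001, 0.0]
contact_force: [0.3, 0.5, -0.2]
gripper_width: 0.1
```

```bash
python3 -c "
from h import *
togo(gauge(50,97,60)); a=snap('scene','s4.png')
cv2.imwrite('pics/c8.png',cv2.resize(a[60:220,70:270],None,fx=3.7,fy=3.7,interpolation=cv2.INTER_CUBIC))"
```

```text
t 11.475 pos [ 569.2 -121.    61.1] yaw -3.83 F [ 0.3  0.5 -0.2] w 0.1 tool mm [-0.5 19.2  1.1] scaled [-0.0017  0.0639  0.0035]
```

View pics/c8.png

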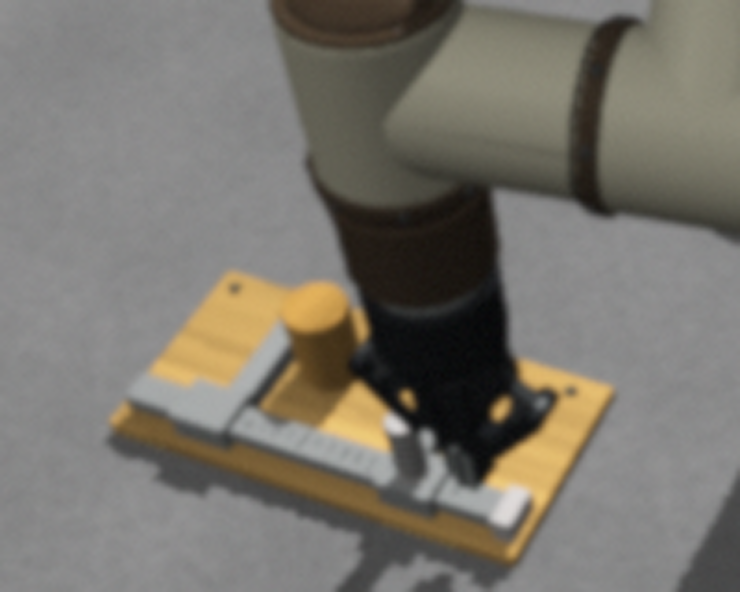

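Emit:
drive_tool --increments '[[-1,[-0.002,0.02,0],0],[-1,[0,0.02,0],0],[-1,[0,0.02,0],0],[-1,[0,0.02,0],0],[-1,[0,0.02,0],0],[-1,[0,0.02,0],0],[-1,[0,0.02,0],0],[-1,[0,0,0],0]]'

```text
clock: 12.52
position: [564.9, -163.2, 59.8]
ee_rot: [0.999, -0.034, -0.0, 0.0]
contact_force: [-0.5, -0.4, 0.2]
gripper_width: -0.0
```

```bash
python3 -c "
from h import *
togo(gauge(50,27.5,60)); a=snap('scene','s5.png')
cv2.imwrite('pics/c9.png',cv2.resize(a[60:220,70:270],None,fx=3.7,fy=3.7,interpolation=cv2.INTER_CUBIC))"
```

```text
t 12.525 pos [ 564.9 -163.2   59.8] yaw -3.86 F [-0.5 -0.4  0.2] w -0.0 tool mm [ 1.  46.3 -0.2] scaled [ 0.0032  0.1543 -0.0006]
```

View pics/c9.png

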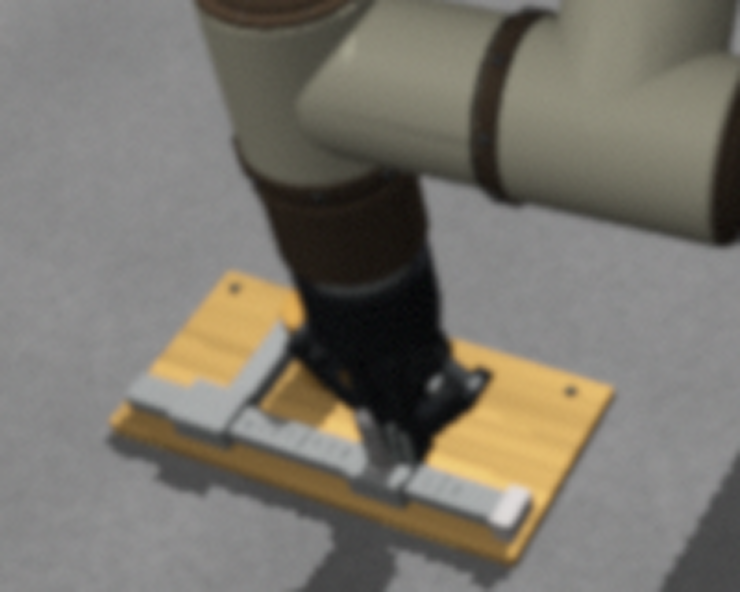

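The jaw is sliding with the post and the force is small. I'll continue, more slowly near the end.

Emit:
drive_tool --increments '[[-1,[0.001,0.02,0],0],[-1,[0,0.02,0],0],[-1,[0,0.02,0],0],[-1,[0,0.02,0],0],[-1,[0,0.02,0],0],[-1,[0,0.01,0],0],[-1,[0,0,0],0],[-1,[0,0,0],0]]'

```text
clock: 13.58
position: [563.4, -195.7, 60.1]
ee_rot: [0.999, -0.033, 0.0, 0.0]
contact_force: [0.2, -0.1, 0.4]
gripper_width: 0.1
```

```bash
python3 -c "
from h import *
togo(gauge(50,27.5,60))"
```

```text
t 13.575 pos [ 563.4 -195.7   60.1] yaw -3.81 F [ 0.2 -0.1  0.4] w 0.1 tool mm [ 0.2 13.8  0.1] scaled [0.0007 0.046  0.0004]
```

Emit:
drive_tool --increments '[[-1,[0,0.005,0],0],[-1,[0,0.005,0],0],[-1,[0,0.005,0],0],[-1,[0,0.005,0],0],[-1,[0,0,0],0],[-1,[0,0,0],0]]'

```text
clock: 14.32
position: [562.5, -201.7, 59.8]
ee_rot: [0.999, -0.033, -0.0, 0.0]
contact_force: [-0.2, 0.2, 0.1]
gripper_width: 0.3
```

Emit:
drive_tool --increments '[[-1,[0,0.005,0],0],[-1,[0,0.005,0],0],[-1,[0,0,0],0],[-1,[0,0,0],0]]'

```text
clock: 14.82
position: [562.3, -204.6, 59.8]
ee_rot: [0.999, -0.033, -0.0, 0.0]
contact_force: [0.7, 0.4, -0.4]
gripper_width: 0.3
```

Emit:
drive_tool --increments '[[-1,[0,0.005,0],0],[-1,[0,0,0],0],[-1,[0,0,0],0]]'

```text
clock: 15.2
position: [562.3, -206.1, 59.9]
ee_rot: [0.999, -0.033, -0.0, 0.0]
contact_force: [-0.4, 0.1, 1.0]
gripper_width: 0.1
```

Emit:
drive_tool --increments '[[-1,[0,0.005,0],0],[-1,[0,0,0],0],[-1,[0,0,0],0]]'

```text
clock: 15.58
position: [562.2, -207.6, 59.9]
ee_rot: [0.999, -0.033, -0.0, 0.0]
contact_force: [-0.8, 0.8, 0.2]
gripper_width: 0.2
```

```bash
python3 -c "
from h import *
togo(gauge(50,27.5,60)); a=snap('scene','s6.png');snap('top','t6.png')
cv2.imwrite('pics/c10.png',cv2.resize(a[100:220,80:240],None,fx=4.8,fy=4.8,interpolation=cv2.INTER_CUBIC))"
```

```text
t 15.575 pos [ 562.2 -207.6   59.9] yaw -3.83 F [-0.8  0.8  0.2] w 0.2 tool mm [ 0.7  1.8 -0.1] scaled [ 0.0022  0.0061 -0.0005]
```

View pics/c10.png

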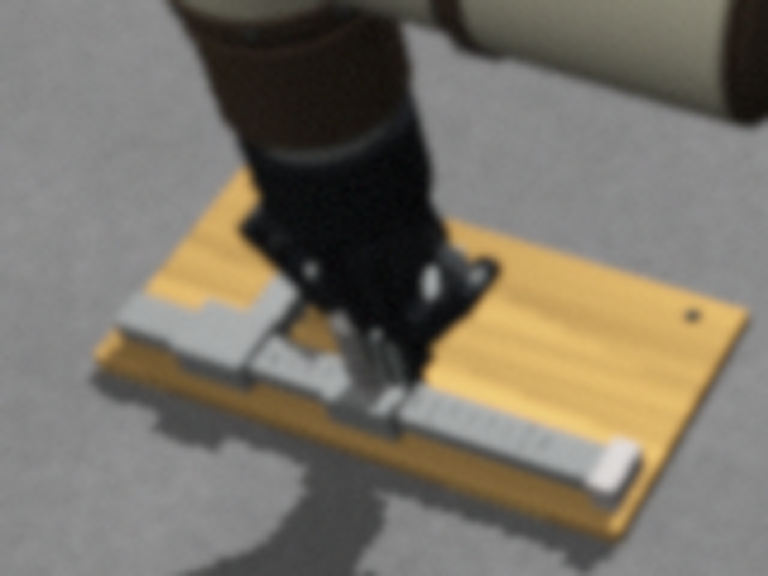

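```bash
python3 -c "
from h import *
p=onz('scene',80+340.5/4.8-.5,100+320/4.8-.5,82);print(p,'closed expected',gauge(50,3,82))"
```

```text
[ 563.82017074 -234.07087509   82.        ] closed expected [np.float64(561.0885965371119), np.float64(-233.86400129454114), 82]
```

Emit:
drive_tool --increments '[[-1,[0,0.005,0],0],[-1,[0,0.005,0],0],[-1,[0,0,0],0],[-1,[0,0,0],0]]'

```text
clock: 16.18
position: [562.2, -210.7, 60.0]
ee_rot: [0.999, -0.033, 0.0, 0.0]
contact_force: [-0.2, -0.4, -0.3]
gripper_width: 0.3
```

Emit:
drive_tool --increments '[[-1,[0,0.004,0],0],[-1,[0,0,0],0],[-1,[0,0,0],0]]'

```text
clock: 16.55
position: [562.2, -211.1, 60.0]
ee_rot: [0.999, -0.033, 0.0, -0.0]
contact_force: [0.4, 4.9, 0.5]
gripper_width: -0.2
```

Emit:
drive_tool --increments '[[-1,[0,0.004,0],0],[-1,[0,0,0],0],[-1,[0,0,0],0]]'

```text
clock: 16.92
position: [562.2, -211.4, 60.0]
ee_rot: [0.999, -0.033, 0.0, -0.001]
contact_force: [0.4, 9.3, 1.7]
gripper_width: -0.0
```

Emit:
drive_tool --increments '[[-1,[0,0.004,0],0],[-1,[0,0,0],0],[-1,[0,0,0],0]]'

```text
clock: 17.3
position: [562.2, -211.6, 60.0]
ee_rot: [0.999, -0.033, 0.0, -0.001]
contact_force: [-0.5, 13.8, 2.3]
gripper_width: 0.2
```

The force rose to about 14 N and the motion stopped, so the jaw is shut on something. Back off the way I came, lift and look.

Emit:
drive_tool --increments '[[-1,[0,0,0],0],[-1,[0,-0.02,0],0],[-1,[0,-0.05,0],0],[-1,[0,-0.05,-0.03],0],[-1,[0,-0.04,-0.1],0],[-1,[0,0,-0.15],0],[-1,[0,-0.15,-0.15],0],[-1,[0,-0.18,-0.1],0],[-1,[0,-0.18,0],0],[-1,[0,-0.18,0],0],[-1,[0,-0.15,0],0],[-1,[0,0,0],0],[-1,[0,0,0],0]]'

```text
clock: 18.92
position: [581.5, 84.5, 218.4]
ee_rot: [0.999, -0.033, 0.0, 0.0]
contact_force: [-0.2, 0.0, 0.3]
gripper_width: 0.3
```

```bash
python3 -c "
from h import *
togo(gauge(50,27.5,60)); a=snap('scene','s7.png');b=snap('top','t7.png')
cv2.imwrite('pics/c11.png',np.vstack([cv2.resize(a[120:220,85:245],None,fx=3.7,fy=2.9*3.7/3.7,interpolation=cv2.INTER_CUBIC),cv2.resize(b[180:280,330:490],None,fx=3.7,fy=2.9,interpolation=cv2.INTER_CUBIC)]))"
```

```text
t 18.925 pos [581.5  84.5 218.4] yaw -3.79 F [-0.2  0.   0.3] w 0.3 tool mm [  0.7 294.5 158.5] scaled [0.0022 0.9818 0.5283]
```

View pics/c11.png

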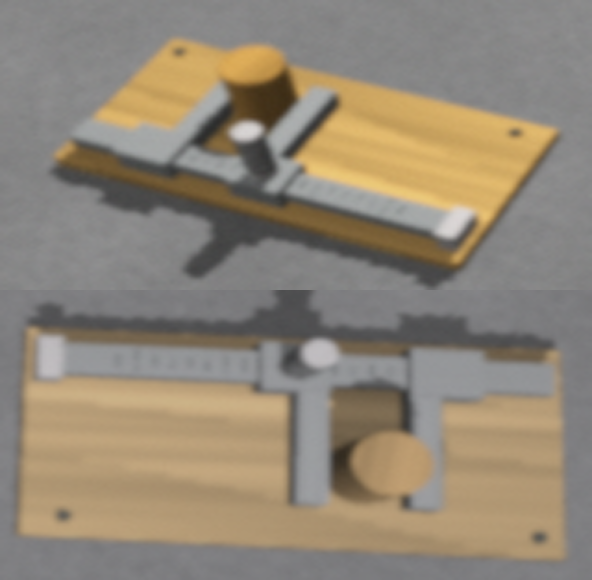

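```bash
python3 - <<'E'
from h import *
T=lambda x,y:((x+.5)/3.7-.5+330,(y-290+.5)/2.9-.5+180)
S=lambda x,y:((x+.5)/3.7-.5+85,(y+.5)/2.9-.5+120)
a=np.radians(-3.85)
def g(p): 
    d=np.array(p[:2])-[511,-233.5]; return np.round([d[0]*np.cos(a)+d[1]*np.sin(a),-d[0]*np.sin(a)+d[1]*np.cos(a)],1)
print("post",g(onz("top",*T(320,353),82)),g(onz("scene",*S(247,131),82)))
print("blank top",g(onz("top",*T(392,463),72)),g(onz("scene",*S(254,64),72)))
print("mov edge",g(onz("top",*T(330,430),30)),"fixed edge",g(onz("top",*T(406,500),30)))
E
```

```text
post [48.8  1.7] [48.6  3. ]
blank top [-21.9 -38.7] [-22.6 -36.7]
mov edge [  5.1 -17.9] fixed edge [-41.5 -58.9]
```

```bash
python3 -c "
from h import *
job_done()"
```

```text
the job is handed in; nothing more can be done
```

The blank is standing upright on the caliper's board with the jaws shut on it. I handed the job in at about 19 s, against the 48 s limit; no verdict was reported.

- **Placing:** I set the blank down near the fixed jaw with the jaws about 111 mm apart. I let go, lifted clear, and a picture showed it upright.
- **Closing:** With the fingers shut, I pushed the thumb post until the jaw stopped. The force rose in steps to about 14 N, well under the 60 N limit. Then I backed off.
- **Last checks:** From the two camera views, the post puts the gap at about 43 mm, and 44 mm is expected.
    - The top of the blank is centred at about gauge x -22 mm, y -38 mm, where an upright blank between shut jaws should be.
    - The arm was clear, with a force reading near 0 N.

The two views differed by 1–2 mm. A third estimate from the jaw edges gave about 41 mm, at the low end of the allowed 40–48 mm. I put that down to blurred edges in the pictures.

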